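Stopper the decanter and hold the cooler open

ROBOT

A 6-joint arm with a two-finger parallel gripper is mounted at the origin on the work surface. World frame = base frame: x ahead of the robot, y to its left, z up, the work surface at z = 0. Lengths are in m, angles in rad, forces in N, time in s.
With the tool pointing down it reaches from about 0.225 to 0.875 m from the base axis. Payload 3.4 kg.
Tool frame: the origin (TCP) lies at the very end of the fingers, on their centre line; the grasp point (between the pads) lies 19 mm behind it (manip.tcp_to_grasp is the distance from the TCP to the grasp point, in m); z points along the fingers, y is the line along which they close (so a half turn about z gives the same grasp; the last joint's range is limited). The gripper opens to 85 mm and grips with 20 to 120 N. Pads are 22 mm wide; open, the fingers measure 114 mm over their backs; the gripper's body (76 mm by 85 mm) begins 54 mm behind the grasp point. The pads swing forward as they close: fully open they stand 13 mm farther back than shut.
Start: joints at [1.146, 0.276, 1.505, -0, 1.361, -0.121], TCP at [0.172, 0.549, 0.231] pointing down, gripper open.
Joint ranges: [-2.89, 2.89], [-0.75, 2.08], [0.22, 2.7], [-1.18, 4.32], [0.11, 2.71], [-2.7, 2.7]. Speed limits (rad/s): [2.57, 2.57, 3.14, 3.14, 3.14, 3.14].

INTERFACE

Orientations are given as a unit quaternion [w, x, y, z].
In Python, from rig import status, get_image, job, manip gives the robot as it stands.
- The arm moves only by the tool apply_moves, never from a script. Its arguments are lists of equal length, an entry for each row: "xyz": the shift along the tool's x, y, z each as a share of 0.3 m, from -1 to 1, a list of three; "rot": the turn, a rotation vector about the tool's x, y, z each as a share of 60 degrees, from -1 to 1, a list of three; "hand": the opening, from -1 (shut) to 1 (fully open). A call has 1 to 8 rows; each row shifts and turns the commanded pose from where the row before left it, along the tool's axes as they then stand; what a row does not reach is not made up. A row lasts 1/8 s, in which the tool goes at most 62.5 mm and 10.7 degrees, less where a joint would pass 70% of its speed; a pose out of reach is approached as far as the arm can. A call with a number of a shift or a turn outside -1 to 1 is refused whole. A call with a gripper value outside its range is refused whole. The fingers move at their own pace and stop on an object; "force" is the grip in N (left out, the last holds). Time passes only in rows, so rows that do not move let the fingers close. It gives the time, the measured TCP pose, the force, the opening and the grip force at its end, in the units of the state.
- status.get_state(): the state, without advancing time (a new reading comes with each control period).
- get_image(name): name is "side" or "top" or "wrist"; returns a dict with "pixels" (420x560x3 uint8, red, green, blue), "fovy" (degrees; the focal length in pixels is half the picture's height over the tangent of half this angle, whatever the lens; pixels are square), "cx", "cy" (the principal point, pixels), "origin" and "orientation" of the camera in the world; the wrist camera has in their place "tool_from_camera" (4x4, takes a point from camera to tool coordinates, whose origin is the TCP and whose axes are the flange's). Camera axes: x right, y down, z forward; pixel columns grow to the right and rows downward; lengths in m; the calibration is good to about 2 mm. A picture is of the moment at which its call begins: read the wrist's pose just before it. There is no depth.
- job.sign_off(): hands the job in; it is judged then, once.
The state is a dict: "clock": time; "qpos": joint angles; "qd": joint speeds; "effort": joint torques, N m; "position": TCP position; "ee_rot": TCP orientation; "contact_force": force on the tool from outside, world axes, zero at the start; "moment": the same for the moment, N m; "width": finger opening in m; "gripper_force": force on a finger pad.
Only numpy, scipy, OpenCV 4.12 (cv2) and the standard library are available. Lean on these libraries where they do the work, as an engineer would, in place of code of your own. Each camera call takes 0.05 s, during which the arm holds its last target. There are 200 camera calls.

TASK

The decanter is about to go into the counter cooler: push the stopper from its wooden stand fully home, upright, into the decanter's neck and let go of it, leaving the decanter standing on the counter. Then lift the cooler's lid by its handle and hold it open at 50 degrees (a few degrees either way will do), so that a colleague can lower the decanter in; finish while still holding the lid there with the gripper, because it falls shut when released. Keep the lid shut until the stopper is in, and leave the tumbler, the shaker and the jigger standing where they are.

Things in the scene. Friction and masses are not known exactly. Their poses are not given: they have to be found in the camera images.
- cooler: White open-topped counter cooler, fixed to the counter, outside 170 (its x) by 230 (its y) by 150 high, walls 10; blue cool packs inside. Origin: centre of its underside, on the counter. Its x axis points from the handle side to the hinge side (away from the robot, give or take the yaw).
- lid (a joint): Hinge of the cooler's red lid (170 by 230 by 12 thick, about 0.35 kg, covering the whole top). 0 = shut, grows as it opens, radians; 50 degrees = 0.873; stop at 1.4. Almost no friction: it falls shut from any angle. The hinge axis is parallel to the cooler's y axis along the rim at +x; the lid's handle side swings up and over towards the cooler's +x.
- lid_handle (a point): Middle of the grip of the lid's dark steel bar handle, which turns with the lid. Round bar, diameter 11, length 100, parallel to the hinge, standing on two end posts; its centre line is 35 above the lid's outer face and 30 in from the lid's free edge, so with the lid shut it is 140 from the hinge axis towards -x of the cooler and 47 above it (about 197 above the counter).
- lid_hinge (a point): Middle of the lid's hinge axis: on the far (+x) rim of the cooler, at the lid's underside, about 150 above the counter. Does not move.
- decanter: Amber glass decanter, loose, about 0.45 kg: round body 90 diameter up to 52 high, shoulder to 72, straight neck 42 outside diameter up to the open mouth at 95 high. Origin: centre of its underside; z along its axis.
- decanter_mouth (a point): Centre of the decanter's mouth, in the plane of the rim. The bore below is round, 32 diameter, straight for 23 and then widening.
- stopper: Stopper, loose, about 60 g, 54 high: tapered cork plug, 24 diameter at the tip and 29 at the top, 28 long, under a black cylindrical head 44 diameter and 26 high. Origin: centre of the plug's tip; z along its axis towards the head. It starts upright in the stand's hole with the head resting on the stand's top.
- stopper_collar (a point): Centre of the underside of the stopper's head, 28 above the plug's tip. Fully home, it lies at the decanter's mouth.
- stand: Pale wooden stand block, fixed, 90 by 90 by 32 high, with one hole of 34 diameter through its middle. Origin: centre of its underside.
- tumbler: Clear glass tumbler, loose, rim diameter 72, 110 high. Origin: centre of its underside. Leave it alone.
- shaker: Dark steel cocktail shaker, loose, up to 84 diameter, 160 high. Origin: centre of its underside. Leave it alone.
- jigger: Small brass double-ended measure, loose, up to 46 diameter, 75 high. Origin: centre of its underside. Leave it alone.
Not all that is in view belongs to the job. There is more than one size of the stopper; the job needs the larger. Several things look just like the decanter: the one meant starts farthest to the robot's left.

How it is judged:
By the outcome, as a careful person would: the job done as asked, in the order asked, and still so for the second after the job is handed in, while the arm keeps its last pose, push and grip.
It also fails if it takes over 64 s, if anything falls off the work surface, if the arm or the gripper's body presses on something with over 40 N, if the wrist force passes 120 N, or if a joint passes its speed limit or range.

## Working session

There is one attempt and no reset: what is moved stays moved. The work goes in short steps, Python scripts to look and compute and a tool call to move; the robot and the scene stay as the last step left them, time stands still between calls to the robot, and variables do not carry over. Pictures are saved under pics/ and viewed, at most 10 in all, crops included, and the job is handed in when it is done.

Besides the shell and the picture viewer there is one more tool, called by a JSON object that holds its "fn" and its "kwargs". apply_moves: Moves the arm, as the interface text tells. Its arguments: {"type":"object","properties":{"xyz":{"type":"array","items":{"type":"array","items":{"type":"number","minimum":-1,"maximum":1}}},"rot":{"type":"array","items":{"type":"array","items":{"type":"number","minimum":-1,"maximum":1}}},"hand":{"type":"array","items":{"type":"number"}},"force":{"type":"number"}},"required":["xyz","rot","hand"]}

```bash
mkdir -p pics; cat > h.py <<'E'
import numpy as np, cv2
from scipy.spatial.transform import Rotation as R
from rig import status, get_image, job, manip
def rot(q): return R.from_quat([q[1],q[2],q[3],q[0]]).as_matrix()
def cam(name):
    s=status.get_state(); d=get_image(name)
    if name=='wrist':
        T=np.eye(4); T[:3,:3]=rot(s['ee_rot']); T[:3,3]=s['position']
        T=T@np.array(d['tool_from_camera'])
        o,M=T[:3,3],T[:3,:3]
    else:
        o=np.array(d['origin']); q=np.array(d['orientation']); M=q if q.shape==(3,3) else rot(q)
    f=d['pixels'].shape[0]/2/np.tan(np.radians(d['fovy'])/2)
    return dict(o=o,M=M,f=f,c=(d['cx'],d['cy']),img=np.array(d['pixels']))
def save(c,fn,crop=None,k=1):
    im=c['img']
    if crop: x0,y0,x1,y1=crop; im=im[y0:y1,x0:x1]
    if k!=1: im=cv2.resize(im,None,fx=k,fy=k,interpolation=cv2.INTER_CUBIC)
    cv2.imwrite(fn,im[:,:,::-1])
def ray(c,u,v):
    r=c['M']@np.array([(u-c['c'][0])/c['f'],(v-c['c'][1])/c['f'],1]); return c['o'],r/np.linalg.norm(r)
def atz(c,u,v,z):
    o,r=ray(c,u,v); return o+r*(z-o[2])/r[2]
def proj(c,p):
    q=c['M'].T@(np.array(p)-c['o']); return c['f']*q[:2]/q[2]+np.array(c['c'])
def tri(*obs):
    A=np.zeros((3,3));b=np.zeros(3)
    for c,u,v in obs:
        o,r=ray(c,u,v);P=np.eye(3)-np.outer(r,r);A+=P;b+=P@o
    return np.linalg.solve(A,b)
E
python3 - <<'E'
from h import *
import pickle
cs={n:cam(n) for n in('side','top','wrist')}
pickle.dump(cs,open('c0.pkl','wb'))
for n,c in cs.items(): print(n,c['o'].round(3),c['M'][:,2].round(2),round(c['f']),c['c'])
save(cs['side'],'pics/side0.png');save(cs['top'],'pics/top0.png')
s=status.get_state();print(s['position'],s['ee_rot'],s['clock'],s['width'],s['contact_force'],manip.tcp_to_grasp)
E
```

```text
side [0.185 0.783 1.071] [ 0.3  -0.62 -0.72] 531 (282.5142531073566, 214.6062459206746)
top [ 0.517 -0.044  1.243] [ 0.04 -0.01 -1.  ] 397 (274.82785394126563, 207.72184093954988)
wrist [0.105 0.569 0.373] [ 0.27 -0.09 -0.96] 361 (283.31515311959583, 206.1159747307098)
[0.17187487 0.5482976  0.23064858] [-1.67340484e-04  1.51309219e-01  9.88486236e-01 -6.72995157e-04] 0.15 0.08542131838374249 [ 0.37354537 -0.47116801 -0.75657011] 0.0187
```

View pics/side0.png

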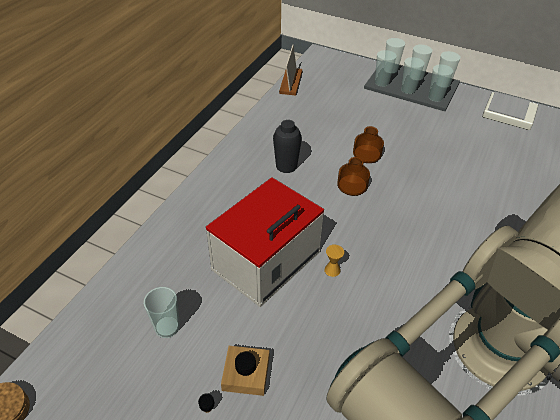

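View pics/top0.png

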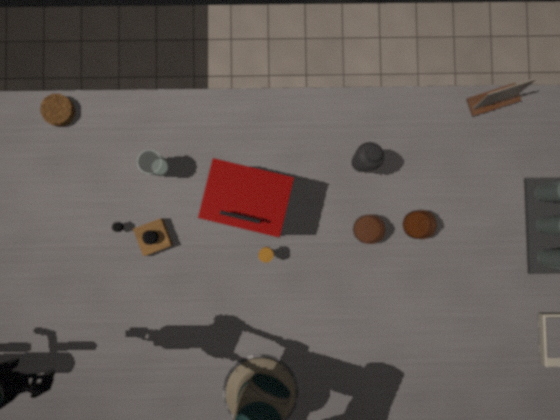

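Side view: stand with the large stopper at (246,363), small loose stopper at (207,402), amber decanters at (354,178) and (369,147), cooler with its handle at (286,222), jigger (335,260), tumbler (162,312), shaker (287,147). Top view (up = +x, left = +y): stopper in stand (152,237), small stopper (118,227), decanters (369,229) and (419,224).

Candidates: the decanter at top (369,229) / side (354,178) has the larger y, so it is the one farthest left. The stopper in the stand, with the bigger head, is the larger one. I'll confirm both in a single composite crop.

```bash
python3 - <<'E'
from h import *
import pickle
cs=pickle.load(open('c0.pkl','rb'))
t,s=cs['top']['img'],cs['side']['img']
def cr(im,x,y,w,h,k): return cv2.resize(im[y:y+h,x:x+w],(w*k,h*k),interpolation=cv2.INTER_CUBIC)
a=np.hstack([cr(t,100,205,80,60,4),cr(t,340,195,110,60,4)]) #760x240
b=np.hstack([cr(s,190,335,95,80,4),cr(s,320,115,95,80,4)]) #760x320
im=np.vstack([a,b]); cv2.imwrite('pics/crop1.png',im[:,:,::-1])
T,S=cs['top'],cs['side']
for n,a,b in [('stop',(152,237),(246,363)),('small',(118,227),(207,402)),('decL',(369,229),(354,178)),('decR',(419,224),(369,147))]:
    print(n,tri((T,*a),(S,*b)).round(3))
for n,p in [('red corners',[(213,160),(293,176),(281,236),(200,217)])]:
    for q in p: print(atz(T,*q,.162).round(3))
for q in [(222,213),(270,221)]: print('h',atz(T,*q,.197).round(3))
for q in [(269,236),(302,208)]: print('hs',atz(S,*q,.197).round(3))
for n,p in dict(jig=(266,254),shak=(369,157),tumb=(152,162)).items(): print(n,atz(T,*p,.08).round(3))
E
```

```text
stop [0.483 0.318 0.037]
small [0.514 0.424 0.025]
decL [ 0.495 -0.343  0.028]
decR [ 0.507 -0.498  0.028]
[0.693 0.113 0.162]
[ 0.646 -0.105  0.162]
[ 0.483 -0.07   0.162]
[0.538 0.15  0.162]
h [0.547 0.085 0.197]
h [ 0.524 -0.041  0.197]
hs [0.541 0.102 0.197]
hs [ 0.513 -0.009  0.197]
jig [ 0.429 -0.027  0.08 ]
shak [ 0.709 -0.336  0.08 ]
tumb [0.703 0.304 0.08 ]
```

View pics/crop1.png

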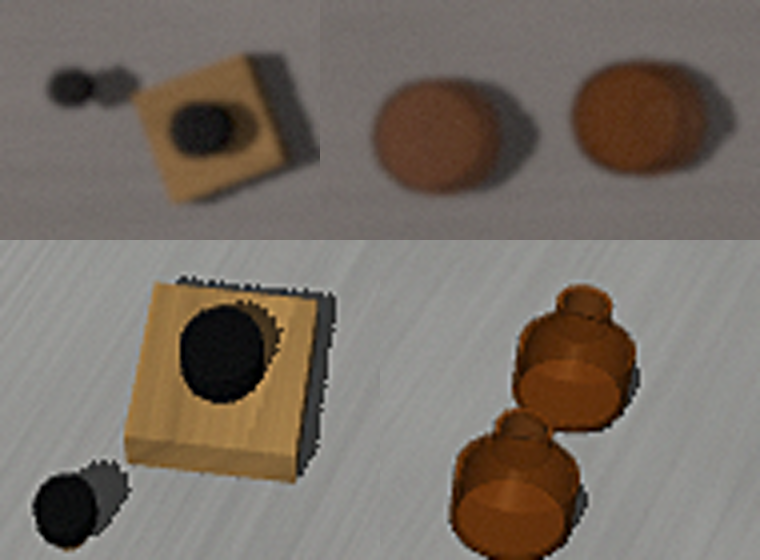

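The crop confirms both: the head in the stand is the larger stopper (the loose one is smaller), and the left decanter, nearer the cooler, is the one to use. Next I move the wrist camera over the stand.

{"fn": "apply_moves", "kwargs": {"xyz": [[-0.15,-0.05,0],[-0.15,-0.05,0],[-0.15,-0.05,0],[-0.15,-0.05,0],[-0.15,-0.05,0.02],[-0.15,-0.05,0.05],[-0.15,-0.05,0.05],[0,0,0]], "rot": [[0,0,0],[0,0,0],[0,0,0],[0,0,0],[0,0,0],[0,0,0],[0,0,0],[0,0,0]], "hand": [1,1,1,1,1,1,1,1]}}

```text
clock: 1.15
position: [0.4429, 0.3519, 0.1935]
ee_rot: [-0.001, 0.153, 0.988, -0.001]
contact_force: [-0.1, 0.8, 0.4]
width: 0.0857
gripper_force: 0.0
```

```bash
python3 - <<'E'
from h import *
import pickle
c=cam('wrist');pickle.dump(c,open('w1.pkl','wb'));save(c,'pics/w1.png')
print(c['o'],proj(c,[.483,.318,.058]),status.get_state()['position'])
E
```

```text
[0.37667361 0.37348218 0.33622058] [259.39207127 249.30138579] [0.44161272 0.35317557 0.19425859]
```

View pics/w1.png

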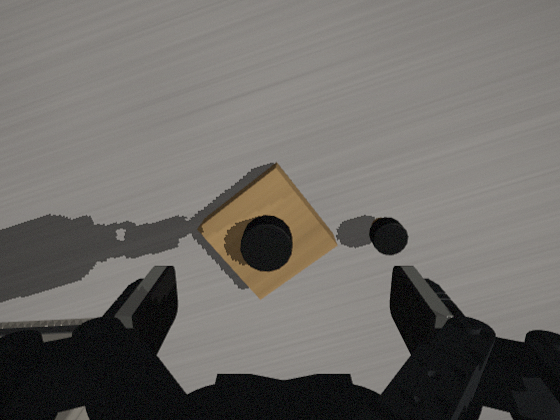

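Wrist view: stopper head at (267,243), stand corners (277,164), (336,241), (262,298), (200,229), small stopper at (388,236). I'll fit the silhouette of the head, leaving its height free, using the wrist and side views.

```bash
cat >> h.py <<'E'
from scipy.optimize import minimize
def ring(x,y,z,r,n=40):
    a=np.linspace(0,2*np.pi,n,endpoint=False); return np.c_[x+r*np.cos(a),y+r*np.sin(a),np.full(n,z)]
def hullmask(c,P,k=4):
    q=np.array([proj(c,p) for p in P]); m=np.zeros((420*k,560*k),np.uint8)
    cv2.fillConvexPoly(m,cv2.convexHull(((q+.5)*k).astype(np.int32)),1); return m
def fitcyl(views,x0,r,h,k=4):
    """views: (cam, mask at full res) ; x0 = x,y,ztop"""
    ms=[cv2.resize(m.astype(np.uint8),None,fx=k,fy=k,interpolation=cv2.INTER_NEAREST) for _,m in views]
    def cost(p):
        s=0
        for (c,_),m in zip(views,ms):
            hm=hullmask(c,np.r_[ring(p[0],p[1],p[2],r),ring(p[0],p[1],p[2]-h,r)],k); s+=1-(hm&m).sum()/(hm|m).sum()
        return s
    sx=np.array(x0)+np.vstack([np.zeros(3),np.eye(3)*.008])
    o=minimize(cost,x0,method='Nelder-Mead',options=dict(initial_simplex=sx,xatol=1e-4,fatol=1e-4)); return o.x,o.fun
def blob(mask,u,v):
    n,l,st,ce=cv2.connectedComponentsWithStats(mask.astype(np.uint8)); return l==l[int(v),int(u)]
E
python3 - <<'E'
from h import *
import pickle
cs=pickle.load(open('c0.pkl','rb'));w=pickle.load(open('w1.pkl','rb'));S=cs['side']
def dark(c,u,v,t=26): return blob(c['img'].max(2)<t,u,v)
mw=dark(w,267,243);ms=dark(S,246,363)
print(w['img'][243,267],w['img'][240,235],S['img'][363,246],mw.sum(),ms.sum())
print(fitcyl([(w,mw)],[.483,.318,.058],.022,.026),fitcyl([(S,ms)],[.483,.318,.058],.022,.026))
print(fitcyl([(w,mw),(S,ms)],[.483,.318,.058],.022,.026))
for q in [(277,164),(336,241),(262,298),(200,229)]: print(atz(w,*q,.032).round(3))
print(np.mean([atz(w,*q,.032) for q in [(277,164),(336,241),(262,298),(200,229)]],0))
E
```

```text
[18 27 25] [80 65 43] [13 13 10] 193874 404
(array([0.39228679, 0.3470049 , 0.34201994]), np.float64(0.17570578231292522)) (array([0.48364838, 0.32084535, 0.05272502]), np.float64(0.09199606133070759))
(array([0.48364838, 0.32084535, 0.05272502]), np.float64(1.0882240527537188))
[0.423 0.352 0.032]
[0.506 0.381 0.032]
[0.541 0.299 0.032]
[0.458 0.268 0.032]
[0.48218433 0.32524679 0.032     ]
```

```bash
python3 - <<'E'
from h import *
import pickle
cs=pickle.load(open('c0.pkl','rb'));S=cs['side'];w=pickle.load(open('w1.pkl','rb'))
w2=cam('wrist')
def dark(c,u,v,t): return blob(c['img'].max(2)<t,u,v)
mw=dark(w,267,243,40);ms=dark(S,246,363,32);m2=dark(w2,267,243,40)
print(mw.sum(),ms.sum(),m2.sum(),status.get_state()['position'],w2['M'].round(3).tolist())
for v in ([(w,mw)],[(w2,m2)],[(S,ms)],[(w2,m2),(S,ms)]): print(fitcyl(v,[.483,.318,.058],.022,.026))
E
```

```text
2261 407 2251 [0.440946   0.35407813 0.1948878 ] [[0.3, 0.916, 0.264], [0.954, -0.288, -0.085], [-0.002, 0.278, -0.961]]
(array([0.48898995, 0.32063854, 0.04307157]), np.float64(0.026795693062559578))
(array([0.48917078, 0.32045267, 0.04264143]), np.float64(0.023758514612173154))
(array([0.48328331, 0.32074414, 0.05434345]), np.float64(0.08926569506726456))
(array([0.48310502, 0.32235209, 0.05494375]), np.float64(0.18606195606448916))
```

{"fn": "apply_moves", "kwargs": {"xyz": [[-0.055,-0.02,0.08],[-0.055,-0.02,0.08],[-0.055,-0.02,0.08],[0,0,0],[0,0,0],[0,0,0]], "rot": [[0,0,0],[0,0,0],[0,0,0],[0,0,0],[0,0,0],[0,0,0]], "hand": [1,1,1,1,1,1]}}

```text
clock: 2.0
position: [0.4829, 0.3235, 0.1248]
ee_rot: [0.001, 0.151, 0.989, 0.001]
contact_force: [0.1, -0.1, 0.1]
width: 0.0856
gripper_force: 0.0
```

```bash
python3 - <<'E'
from h import *
import pickle
w1=pickle.load(open('w1.pkl','rb'));w=cam('wrist');pickle.dump(w,open('w2.pkl','wb'));save(w,'pics/w2.png')
def dark(c,u,v,t): return blob(c['img'].max(2)<t,u,v)
u,v=proj(w,[.4835,.322,.05]); m=dark(w,u,v,40); m1=dark(w1,267,243,40)
ys,xs=np.nonzero(m);print(u,v,m.sum(),xs.min(),xs.max(),ys.min(),ys.max(),status.get_state()['position'])
for a in ([(w,m)],[(w,m),(w1,m1)]): print(fitcyl(a,[.483,.32,.058],.022,.026))
print(proj(w,np.array(status.get_state()['position'])))
E
```

```text
280.9337808493422 217.33960999935172 3966 248 317 179 252 [0.48294859 0.32328524 0.12462489]
(array([0.48659528, 0.32206876, 0.04739843]), np.float64(0.028638693988817132))
(array([0.48656634, 0.32204114, 0.04832538]), np.float64(0.07964617694216658))
[282.54523448 268.85894188]
```

View pics/w2.png

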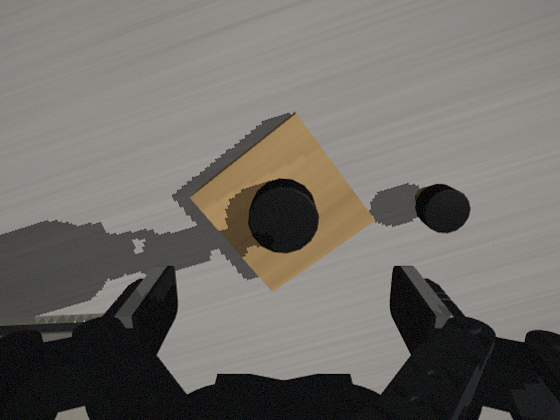

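The head at (283,216) is centred between the fingers, with the tool a couple of mm short along its x axis. I descend and grip.

{"fn": "apply_moves", "kwargs": {"xyz": [[-0.005,0,0.1],[0,0,0.1],[0,0,0.06],[0,0,0.03],[0,0,0],[0,0,0]], "rot": [[0,0,0],[0,0,0],[0,0,0],[0,0,0],[0,0,0],[0,0,0]], "hand": [1,1,1,1,1,1], "force": 30}}

```text
clock: 2.8
position: [0.4851, 0.3223, 0.0373]
ee_rot: [0.001, 0.151, 0.988, 0.001]
contact_force: [-0.5, -0.9, 0.1]
width: 0.0852
gripper_force: 0.0
```

{"fn": "apply_moves", "kwargs": {"xyz": [[0,0,0],[0,0,0],[0,0,0],[0,0,0],[0,0,0],[0,0,0]], "rot": [[0,0,0],[0,0,0],[0,0,0],[0,0,0],[0,0,0],[0,0,0]], "hand": [-1,-1,-1,-1,-1,-1], "force": 30}}

```text
clock: 3.55
position: [0.4848, 0.322, 0.037]
ee_rot: [0.0, 0.151, 0.988, 0.0]
contact_force: [-0.8, -1.0, 5.9]
width: 0.0426
gripper_force: 30.4
```

{"fn": "apply_moves", "kwargs": {"xyz": [[0,0,-0.1],[0,0,-0.19],[0,0,-0.2],[0,0,-0.19],[0,0,-0.15],[-0.05,-0.15,0],[-0.05,-0.15,0],[-0.05,-0.15,0]], "rot": [[0,0,0],[0,0,0],[0,0,0],[0,0,0],[0,0,0],[0,0,0],[0,0,0],[0,0,0]], "hand": [-1,-1,-1,-1,-1,-1,-1,-1], "force": 50}}

```text
clock: 4.55
position: [0.4867, 0.1783, 0.2849]
ee_rot: [-0.0, 0.151, 0.989, -0.0]
contact_force: [1.4, 0.5, -0.5]
width: 0.0424
gripper_force: 51.0
```

{"fn": "apply_moves", "kwargs": {"xyz": [[-0.05,-0.15,0],[-0.05,-0.15,0],[-0.05,-0.15,0],[-0.05,-0.15,0],[-0.05,-0.15,0],[-0.05,-0.15,0],[-0.05,-0.15,0],[-0.05,-0.15,0]], "rot": [[0,0,0],[0,0,0],[0,0,0],[0,0,0],[0,0,0],[0,0,0],[0,0,0],[0,0,0]], "hand": [-1,-1,-1,-1,-1,-1,-1,-1]}}

```text
clock: 5.55
position: [0.4935, -0.2013, 0.2847]
ee_rot: [-0.0, 0.151, 0.988, 0.0]
contact_force: [0.8, 0.5, 0.3]
width: 0.0424
gripper_force: 51.0
```

{"fn": "apply_moves", "kwargs": {"xyz": [[-0.08,-0.15,0],[-0.09,-0.15,0],[-0.05,-0.1,0.1],[0,0,0.1],[0,0,0.1],[0,0,0],[0,0,0],[0,0,0]], "rot": [[0,0,0],[0,0,0],[0,0,0],[0,0,0],[0,0,0],[0,0,0],[0,0,0],[0,0,0]], "hand": [-1,-1,-1,-1,-1,-1,-1,-1]}}

```text
clock: 6.55
position: [0.5218, -0.3346, 0.197]
ee_rot: [0.001, 0.151, 0.989, -0.001]
contact_force: [0.1, 0.3, -1.1]
width: 0.0426
gripper_force: 51.1
```

```bash
python3 - <<'E'
from h import *
import pickle
w=cam('wrist');S=cam('side');pickle.dump((w,S),open('w3.pkl','wb'))
im=np.vstack([w['img'][0:360],np.zeros((0,560,3),np.uint8)])
c=cv2.resize(S['img'][70:220,280:430],(240,240),interpolation=cv2.INTER_CUBIC)
out=np.zeros((420,800,3),np.uint8);out[:,:560]=w['img'];out[:240,560:]=c
cv2.imwrite('pics/w3.png',out[:,:,::-1])
print(status.get_state()['position'],proj(w,[.495,-.343,.095]))
E
```

```text
[ 0.5215246  -0.33437623  0.19674102] [260.02691671 171.45901314]
```

View pics/w3.png

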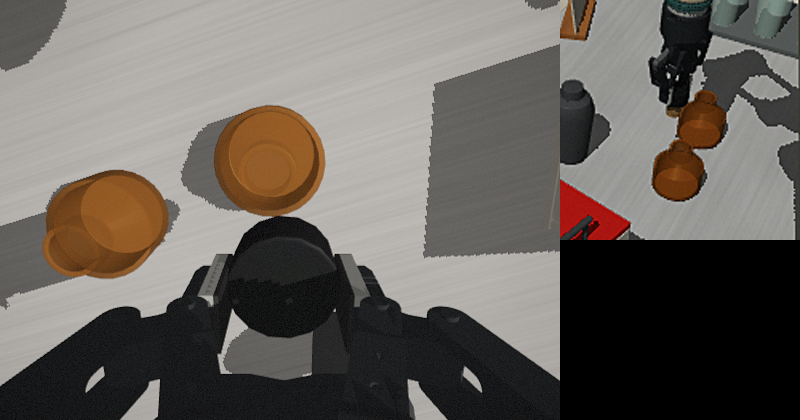

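Wrist view: the gripped head spans about (232–340, 217–338) between the pads. The target decanter's body is at (270,160) with its mouth ring near (267,172). The second decanter is at (107,223). I'll fit the decanter pose and check the head offset in the tool frame.

```bash
cat >> h.py <<'E'
def decfit(c,m,p0,free=3,k=4):
    M=cv2.resize(m.astype(np.uint8),None,fx=k,fy=k,interpolation=cv2.INTER_NEAREST)
    def cost(p):
        z=p[2] if len(p)>2 else 0
        hm=hullmask(c,np.r_[ring(p[0],p[1],z,.045),ring(p[0],p[1],z+.052,.045)],k)|hullmask(c,np.r_[ring(p[0],p[1],z+.052,.045),ring(p[0],p[1],z+.072,.021)],k)|hullmask(c,np.r_[ring(p[0],p[1],z+.072,.021),ring(p[0],p[1],z+.095,.021)],k)
        return 1-(hm&M).sum()/(hm|M).sum()
    p0=np.array(p0[:free]); sx=p0+np.vstack([np.zeros(free),np.eye(free)*.006])
    o=minimize(cost,p0,method='Nelder-Mead',options=dict(initial_simplex=sx,xatol=1e-4,fatol=1e-4)); return o.x,o.fun
def amber(c,u,v):
    i=c['img'].astype(int); return blob((i[...,0]-i[...,2]>45),u,v)
E
python3 - <<'E'
from h import *
import pickle
w,S=pickle.load(open('w3.pkl','rb'))
m=amber(w,270,160);ys,xs=np.nonzero(m);print(m.sum(),xs.min(),xs.max(),ys.min(),ys.max())
print(decfit(w,m,[.495,-.343,0]),decfit(w,m,[.495,-.343],2))
# neck ring: inner contour centres for hypothesised position
for p in ([.495,-.343],decfit(w,m,[.495,-.343],2)[0]):
    q=np.array([proj(w,x) for x in ring(*p,.095,.021)]);print('rim px',q.min(0),q.max(0))
st=status.get_state();t=np.array(st['position']);Rm=rot(st['ee_rot'])
for off in (-.004,-.002,0,.002,.004):
    P=np.array([t+Rm@np.array([off+.022*np.cos(a),.022*np.sin(a),zz]) for a in np.linspace(0,6.28,60) for zz in (-.021,.005)])
    q=np.array([proj(w,x) for x in P]);print(off,q.min(0).round(1),q.max(0).round(1))
g=w['img'].max(2);print('head top edge',[int(np.nonzero(g[180:260,u]<60)[0][0])+180 for u in (275,280,285,290,295)])
print([int(x) for x in g[205:225,300]])
E
```

```text
9610 214 324 106 216
(array([ 0.4985072 , -0.33942203, -0.00427627]), np.float64(0.010140269415576442)) (array([ 0.49816277, -0.33926221]), np.float64(0.027990996345426677))
rim px [229.41053697 140.52801963] [290.63379707 200.9431774 ]
rim px [236.08597985 143.40205688] [297.17605645 203.55667392]
-0.004 [225.4 224.9] [341.  350.9]
-0.002 [225.2 220.5] [341.2 346.7]
0 [225.  216.1] [341.5 342.3]
0.002 [224.7 211.7] [341.7 338. ]
0.004 [224.5 207.2] [342.  333.6]
head top edge [217, 216, 217, 217, 218]
[143, 143, 152, 179, 187, 187, 186, 185, 185, 183, 184, 184, 178, 136, 22, 20, 24, 28, 23, 25]
```

{"fn": "apply_moves", "kwargs": {"xyz": [[-0.03,-0.02,0.06],[-0.035,-0.02,0.06],[0,0,0.06],[0,0,0],[0,0,0],[0,0,0]], "rot": [[0,0,0],[0,0,0],[0,0,0],[0,0,0],[0,0,0],[0,0,0]], "hand": [-1,-1,-1,-1,-1,-1]}}

```text
clock: 7.4
position: [0.5364, -0.3518, 0.1419]
ee_rot: [0.001, 0.151, 0.988, -0.0]
contact_force: [-0.1, 0.0, -0.2]
width: 0.0425
gripper_force: 51.1
```

```bash
python3 - <<'E'
from h import *
import pickle
w=cam('wrist');pickle.dump(w,open('w4.pkl','wb'))
m=amber(w,*proj(w,[.4975,-.339,.05]));ys,xs=np.nonzero(m);print(m.sum(),xs.min(),xs.max(),ys.min(),ys.max())
f3=decfit(w,m,[.495,-.343,0]);print(f3,decfit(w,m,[.495,-.343],2))
st=status.get_state();t=np.array(st['position']);Rm=rot(st['ee_rot']);print(t)
im=w['img'].copy()
for p,z,col in ((f3[0],.095+f3[0][2],(0,0,255)),([.4975,-.339],.095,(0,255,0))):
  for r in (.016,.021):
    for x in ring(p[0],p[1],z,r,60): u,v=proj(w,x).round().astype(int); im[v,u]=col
for a in np.linspace(0,6.28,90):
  for zz in(-.021,.005):
    u,v=proj(w,t+Rm@np.array([.022*np.cos(a),.022*np.sin(a),zz])).round().astype(int); im[v,u]=(255,0,255)
im=im[60:360,130:430];cv2.imwrite('pics/w4.png',cv2.resize(im,(600,600),interpolation=cv2.INTER_NEAREST)[:,:,::-1])
E
```

```text
15205 215 353 75 214
(array([ 0.498089  , -0.3391271 , -0.00352099]), np.float64(0.00821216465287733)) (array([ 0.49804303, -0.33925815]), np.float64(0.026541270635317638))
[ 0.53637124 -0.3517142   0.14203834]
```

View pics/w4.png

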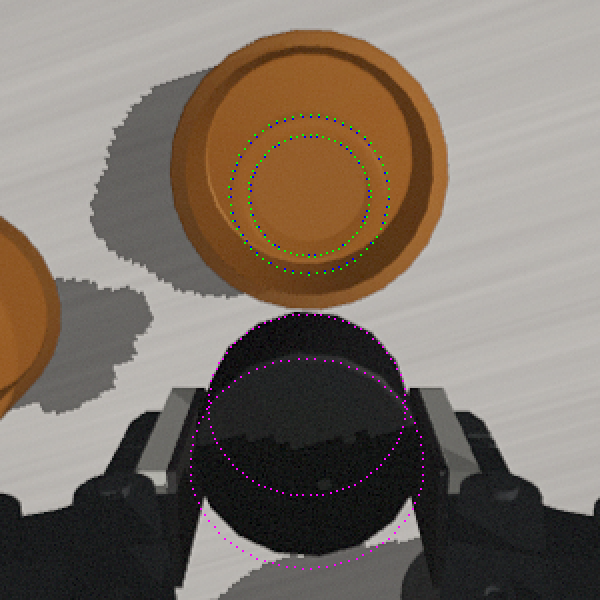

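```bash
cat > hf.py <<'E'
from h import *
import pickle
from scipy.optimize import least_squares
def toolcam():
    d=get_image('wrist');return np.array(d['tool_from_camera'])
def tp(c0,T,p): # tool point -> pixel
    q=T[:3,:3].T@(np.array(p)-T[:3,3]); return c0['f']*q[:2]/q[2]+np.array(c0['c'])
def edges(w,cols,r0,r1):
    g=w['img'].max(2);top=[];bot=[]
    for u in cols:
        d=np.nonzero(g[r0:r1,u]<75)[0]
        run=d[0]; top.append(r0+run)
        b=run
        while b+1<r1-r0 and g[r0+b+1,u]<75: b+=1
        bot.append(r0+b)
    return np.array(top)-.5,np.array(bot)+.5
def pred(w,T,cols,ox,oy,zt,tx,ty,r):
    P=[]
    R3=R.from_rotvec([tx,ty,0]).as_matrix()
    for a in np.linspace(0,2*np.pi,120):
        for z in (-.013,.013): P.append(tp(w,T,np.array([ox,oy,zt+.013])+R3@np.array([r*np.cos(a),r*np.sin(a),z])))
    h=cv2.convexHull(np.array(P,np.float32))[:,0]; h=np.r_[h,h[:1]]
    t=[];b=[]
    for u in cols:
        ys=[]
        for p,q in zip(h[:-1],h[1:]):
            if (p[0]-u)*(q[0]-u)<=0 and p[0]!=q[0]: ys.append(p[1]+(u-p[0])/(q[0]-p[0])*(q[1]-p[1]))
        t.append(min(ys) if ys else 300);b.append(max(ys) if ys else 300)
    return np.array(t),np.array(b)
E
python3 - <<'E'
from hf import *
T=toolcam();print(T.round(3).tolist())
w3,S3=pickle.load(open('w3.pkl','rb'));w4=pickle.load(open('w4.pkl','rb'))
for n,w,r0 in(('w3',w3,212),('w4',w4,212)):
    cols=np.arange(252,322,2)
    t,b=edges(w,cols,r0,372); print(n,t[::6],b[::6])
    ok=(b<345)
    def f(p): 
        tt,bb=pred(w,T,cols,p[0],p[1],p[2],p[3],p[4],.022); return np.r_[tt-t,(bb-b)[ok]]
    for full in (0,1):
        g=(lambda p:f(np.r_[p,0,0])) if not full else f
        s=least_squares(g,[0,0,-.021]+[0,0]*full,loss='soft_l1',diff_step=1e-3,x_scale=[.01]*3+[.1,.1][:2*full]);print(s.x.round(4),s.cost.round(2))
st=status.get_state()
# side tip
S=cam('side');pickle.dump(S,open('s4.pkl','wb'));t=np.array(st['position'])
for dz in(-.048,-.033,-.005):print('side',dz,proj(S,t+[0,0,dz]))
u,v=proj(S,t+[0,0,-.02]).astype(int);cv2.imwrite('pics/s4.png',cv2.resize(S['img'][v-35:v+40,u-50:u+50],None,fx=8,fy=8,interpolation=cv2.INTER_NEAREST)[:,:,::-1]);print('crop origin',u-50,v-35)
E
```

```text
[[0.002, -0.96, -0.28, 0.07], [1.0, 0.002, -0.0, 0.0], [0.001, -0.28, 0.96, -0.143], [0.0, 0.0, 0.0, 1.0]]
w3 [227.5 220.5 215.5 216.5 218.5 224.5] [329.5 334.5 336.5 337.5 335.5 330.5]
[-0.0013  0.0002 -0.0156] 5.0
[-0.0014  0.0001 -0.0155 -0.0296  0.0082] 4.79
w4 [227.5 219.5 216.5 216.5 218.5 224.5] [328.5 333.5 336.5 337.5 334.5 329.5]
[-0.0015  0.0002 -0.0151] 5.55
[-1.000e-04  2.000e-04 -1.680e-02 -9.100e-03 -1.018e-01] 5.17
side -0.048 [344.11995242 154.58891106]
side -0.033 [344.66388711 150.51379692]
side -0.005 [345.70048137 142.74771759]
crop origin 295 111
```

View pics/s4.png

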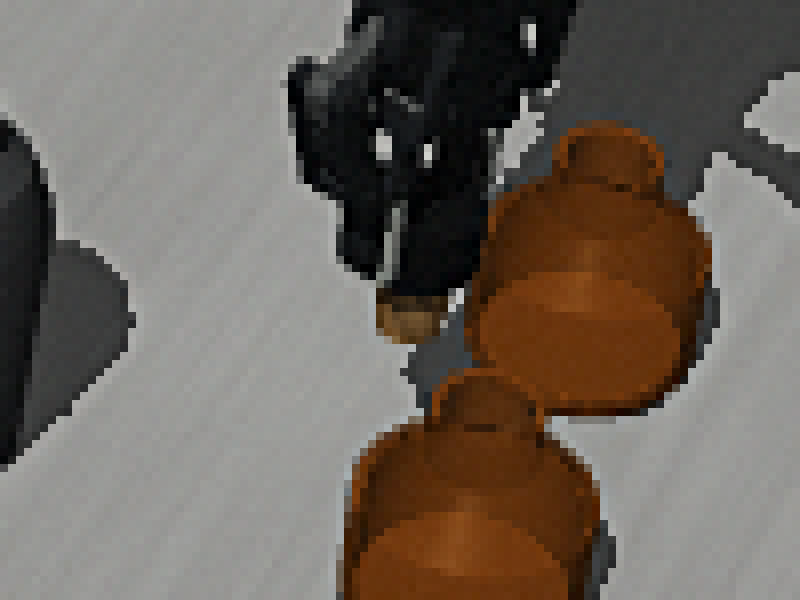

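The tip of the plug shows at about (346,153) in the side view, where it should be, upright. The head axis is about 1.4 mm off the tool axis. I move over the mouth and lower it gently.

{"fn": "apply_moves", "kwargs": {"xyz": [[0.05,0,0],[0.05,0.002,0],[0.037,0,0],[0,0,0],[0,0,0],[0,0,0.03],[0,0,0.02],[0,0,0]], "rot": [[0,0,0],[0,0,0],[0,0,0],[0,0,0],[0,0,0],[0,0,0],[0,0,0],[0,0,0]], "hand": [-1,-1,-1,-1,-1,-1,-1,-1]}}

```text
clock: 8.55
position: [0.4966, -0.3381, 0.1251]
ee_rot: [-0.001, 0.151, 0.988, 0.001]
contact_force: [0.3, 0.4, -0.7]
width: 0.0427
gripper_force: 51.1
```

{"fn": "apply_moves", "kwargs": {"xyz": [[0,0,0.015],[0,0,0.015],[0,0,0.01],[0,0,0]], "rot": [[0,0,0],[0,0,0],[0,0,0],[0,0,0]], "hand": [-1,-1,-1,-1]}}

```text
clock: 9.05
position: [0.4969, -0.3385, 0.114]
ee_rot: [-0.0, 0.151, 0.988, 0.0]
contact_force: [0.3, -0.2, -1.3]
width: 0.0423
gripper_force: 51.1
```

{"fn": "apply_moves", "kwargs": {"xyz": [[0,0,0.01],[0,0,0.01],[0,0,0.005],[0,0,0],[0,0,0]], "rot": [[0,0,0],[0,0,0],[0,0,0],[0,0,0],[0,0,0]], "hand": [-1,-1,-1,-1,-1]}}

```text
clock: 9.68
position: [0.4972, -0.3387, 0.1068]
ee_rot: [0.0, 0.151, 0.988, -0.0]
contact_force: [2.4, -1.5, -1.5]
width: 0.0423
gripper_force: 51.1
```

{"fn": "apply_moves", "kwargs": {"xyz": [[0,0,0.007],[0,0,0.007],[0,0,0],[0,0,0]], "rot": [[0,0,0],[0,0,0],[0,0,0],[0,0,0]], "hand": [-1,-1,-1,-1]}}

```text
clock: 10.18
position: [0.4971, -0.3387, 0.1027]
ee_rot: [0.0, 0.151, 0.988, -0.0]
contact_force: [1.6, -1.6, -0.0]
width: 0.0424
gripper_force: 51.1
```

{"fn": "apply_moves", "kwargs": {"xyz": [[0,0,0.005],[0,0,0.005],[0,0,0.005],[0,0,0],[0,0,0]], "rot": [[0,0,0],[0,0,0],[0,0,0],[0,0,0],[0,0,0]], "hand": [-1,-1,-1,-1,-1]}}

```text
clock: 10.8
position: [0.4979, -0.339, 0.1001]
ee_rot: [0.001, 0.151, 0.988, -0.001]
contact_force: [0.8, 0.0, 10.7]
width: 0.0424
gripper_force: 52.3
```

{"fn": "apply_moves", "kwargs": {"xyz": [[0,0,0.005],[0,0,0.003],[0,0,0]], "rot": [[0,0,0],[0,0,0],[0,0,0]], "hand": [-1,-1,-1]}}

```text
clock: 11.18
position: [0.4979, -0.339, 0.1]
ee_rot: [0.002, 0.151, 0.988, -0.001]
contact_force: [-1.1, 2.5, 22.2]
width: 0.0426
gripper_force: 53.5
```

The stop is hard: z stays at 0.100 while the push rises to 22 N, so the stopper is seated. I relax the push, open the gripper and lift off.

{"fn": "apply_moves", "kwargs": {"xyz": [[0,0,-0.011],[0,0,0],[0,0,0],[0,0,0],[0,0,0],[0,0,0],[0,0,0]], "rot": [[0,0,0],[0,0,0],[0,0,0],[0,0,0],[0,0,0],[0,0,0],[0,0,0]], "hand": [-1,-1,1,1,1,1,1]}}

```text
clock: 12.05
position: [0.4967, -0.3384, 0.0988]
ee_rot: [-0.0, 0.151, 0.988, 0.0]
contact_force: [0.6, -0.5, 0.5]
width: 0.0851
gripper_force: 0.0
```

{"fn": "apply_moves", "kwargs": {"xyz": [[0,0,-0.03],[0,0,-0.1],[0,0,-0.15],[-0.06,0,-0.15],[0,0,0],[0,0,0]], "rot": [[0,0,0],[0,0,0],[0,0,0],[0,0,0],[0,0,0],[0,0,0]], "hand": [1,1,1,1,1,1]}}

```text
clock: 12.8
position: [0.5136, -0.3435, 0.2279]
ee_rot: [-0.0, 0.151, 0.988, 0.0]
contact_force: [-0.7, 0.1, -0.3]
width: 0.0853
gripper_force: 0.0
```

```bash
python3 - <<'E'
from h import *
import pickle
w=cam('wrist');S=cam('side');pickle.dump((w,S),open('w5.pkl','wb'))
im=w['img'].copy()
p=[.498,-.339]
for z,r,col in((.095,.022,(0,255,0)),(.121,.022,(255,0,255))):
    for x in ring(*p,z,r,60):
        u,v=proj(w,x).round().astype(int)
        if 0<=u<560 and 0<=v<420: im[v,u]=col
u,v=proj(S,[.498,-.339,.1]).astype(int)
c=cv2.resize(S['img'][v-20:v+35,u-28:u+27],(440,440),interpolation=cv2.INTER_NEAREST)
u,v=proj(w,[.498,-.339,.1]).astype(int);x0=max(0,u-90);y0=max(0,v-110)
b=cv2.resize(im[y0:y0+220,x0:x0+180],(360,440),interpolation=cv2.INTER_NEAREST)
cv2.imwrite('pics/w5.png',np.hstack([b,c])[:,:,::-1]);print(status.get_state()['position'])
E
```

```text
[ 0.51304659 -0.34315062  0.22658633]
```

View pics/w5.png

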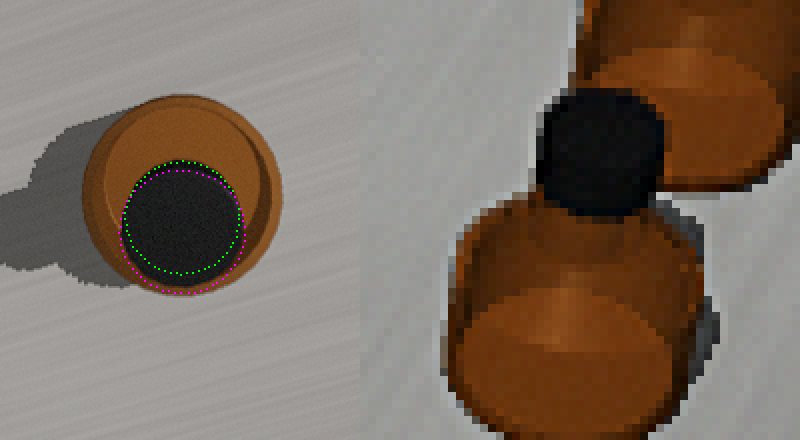

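The stopper sits flush and upright in the mouth: black head at wrist (181,222), matching the predicted rings, and upright in the side crop too. The decanter has not moved. Now over to the handle, turning the tool across the bar.

{"fn": "apply_moves", "kwargs": {"xyz": [[0,0,-0.17],[0.03,0.1,-0.16],[0.038,0.15,0],[0.038,0.15,0],[0.038,0.15,0],[0.038,0.15,0],[0.038,0.15,0],[0.038,0.15,0]], "rot": [[0,0,0],[0,0,0],[0,0,0],[0,0,0],[0,0,0],[0,0,0],[0,0,0],[0,0,0]], "hand": [1,1,1,1,1,1,1,1]}}

```text
clock: 13.9
position: [0.529, -0.0329, 0.3255]
ee_rot: [-0.001, 0.151, 0.988, 0.0]
contact_force: [0.6, 0.2, 0.6]
width: 0.0854
gripper_force: 0.0
```

{"fn": "apply_moves", "kwargs": {"xyz": [[0.05,0.2,0],[0,0,0],[0,0,0],[0,0,0],[0,0,0],[0,0,0],[0,0,0],[0,0,0]], "rot": [[0,0,0],[0,0,0.16],[0,0,0.16],[0,0,0.16],[0,0,0.16],[0,0,0.16],[0,0,0.16],[0,0,0.16]], "hand": [1,1,1,1,1,1,1,1]}}

```text
clock: 14.9
position: [0.5327, 0.0272, 0.3254]
ee_rot: [-0.001, 0.675, 0.738, -0.001]
contact_force: [-0.3, -0.2, -0.1]
width: 0.0855
gripper_force: 0.0
```

{"fn": "apply_moves", "kwargs": {"xyz": [[0,0,0],[0,0,0],[0,0,0],[0,0,0],[0,0,0]], "rot": [[0,0,0.16],[0,0,0.132],[0,0,0],[0,0,0],[0,0,0]], "hand": [1,1,1,1,1]}}

```text
clock: 15.52
position: [0.5334, 0.0272, 0.3267]
ee_rot: [-0.0, 0.778, 0.629, -0.0]
contact_force: [0.9, -0.2, 0.4]
width: 0.0853
gripper_force: 0.0
```

```bash
python3 - <<'E'
from h import *
import pickle
w=cam('wrist');pickle.dump(w,open('w6.pkl','wb'));st=status.get_state()
print(st['position'],st['ee_rot'],np.round(st['qpos'],2),rot(st['ee_rot'])[:,1])
cs=pickle.load(open('c0.pkl','rb'))
def red(c):
    i=c['img'].astype(int); m=((i[...,0]>70)&(i[...,1]<i[...,0]*.35)&(i[...,2]<i[...,0]*.35)).astype(np.uint8)
    n,l,s,ce=cv2.connectedComponentsWithStats(m); k=1+np.argmax(s[1:,4]); m=(l==k).astype(np.uint8)
    h=cv2.convexHull(np.argwhere(m)[:,::-1].astype(np.int32)); o=np.zeros_like(m);cv2.fillConvexPoly(o,h,1);return o
K=4
ms=[(cs[n],cv2.resize(red(cs[n]),None,fx=K,fy=K,interpolation=cv2.INTER_NEAREST)) for n in('top','side')]
def lid(p):
    cx,cy,th=p;ex=np.array([np.cos(th),np.sin(th)]);ey=np.array([-ex[1],ex[0]])
    return [np.r_[np.array([cx,cy])+a*.085*ex+b*.115*ey,z] for a in(-1,1) for b in(-1,1) for z in(.15,.162)]
def cost(p,mm=ms):
    s=0
    for c,m in mm:
        h=hullmask(c,lid(p),K);s+=1-(h&m).sum()/(h|m).sum()
    return s
for mm in(ms[:1],ms[1:],ms):
    p0=np.array([.588,.022,-.21]);o=minimize(cost,p0,args=(mm,),method='Nelder-Mead',options=dict(initial_simplex=p0+np.vstack([np.zeros(3),np.diag([.008,.008,.05])]),xatol=1e-4,fatol=1e-4))
    cx,cy,th=o.x;print(o.x.round(4),o.fun,'handle',(cx-.055*np.cos(th)).round(4),(cy-.055*np.sin(th)).round(4),'hinge',(cx+.085*np.cos(th)).round(4),(cy+.085*np.sin(th)).round(4))
save(w,'pics/w6.png')
E
```

```text
[0.53349742 0.02724496 0.32681539] [-1.54644388e-04  7.77602943e-01  6.28755622e-01 -8.68064532e-05] [-0.08  0.17  1.41  0.    1.56  0.13] [ 9.77844417e-01 -2.09332689e-01 -3.49663953e-04]
[ 0.5903  0.0234 -0.2402] 0.03321374018684953 handle 0.5369 0.0365 hinge 0.6729 0.0032
[ 0.5908  0.0259 -0.2402] 0.020667637504200753 handle 0.5373 0.039 hinge 0.6733 0.0057
[ 0.5905  0.0255 -0.2443] 0.05917846140679439 handle 0.5371 0.0388 hinge 0.673 0.005
```

View pics/w6.png

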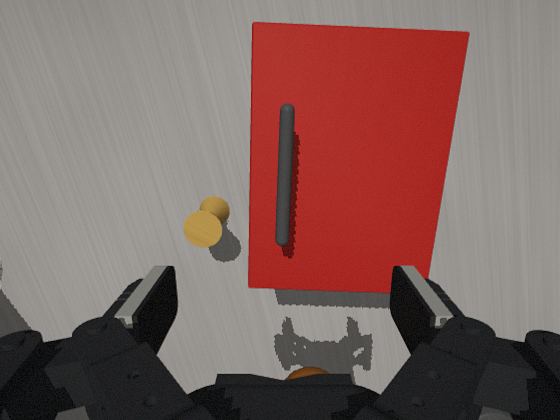

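The wrist view shows the bar from (288,104) to (282,245) on the red lid, with the jigger at (207,222) clear of the fingers. I compute the bar's middle, height and yaw, and the moves to it.

```bash
cat >plan.py <<'E'
from h import *
E
python3 - <<'E'
from h import *
import pickle
w=pickle.load(open('w6.pkl','rb'));cs=pickle.load(open('c0.pkl','rb'))
g=w['img'].astype(int)
m=blob((g.max(2)<95)&(g.max(2)-g.min(2)<25),285,175);ys,xs=np.nonzero(m);print(m.sum(),xs.min(),xs.max(),ys.min(),ys.max())
pts=np.c_[xs,ys].astype(np.float32);(c,sz,a)=cv2.minAreaRect(pts);print(c,sz,a)
sel=lambda r:np.array([xs[abs(ys-r)<4].mean(),r])
e1,e2=sel(ys.min()+8),sel(ys.max()-8)
for z in(.192,.197,.202):
    A,B=atz(w,*e1,z),atz(w,*e2,z);d=A-B;mid=atz(w,*((pts.min(0)+pts.max(0))/2),z);print(z,mid.round(4),'yaw',np.degrees(np.arctan2(-d[0],d[1])).round(2),'len',np.linalg.norm(atz(w,*sel(ys.min()+1),z)-atz(w,*sel(ys.max()-1),z)).round(4))
T,S=cs['top'],cs['side']
print('stereo',tri((w,*c),(S,285.5,222)),tri((w,*c),(S,285.5,222),(T,246,216.5)))
q=[atz(w,*p,.162) for p in((253,22),(468,33),(249,287))];print(np.round(q,3))
d=q[1]-q[0];print('yaw far edge',np.degrees(np.arctan2(d[1],d[0])))
d=q[0]-q[2];print('yaw near',np.degrees(np.arctan2(-d[0],d[1])))
E
```

```text
1891 276 293 104 245
(284.56951904296875, 174.48516845703125) (14.267382621765137, 141.19192504882812) 1.9749339818954468
0.192 [0.5389 0.0423 0.192 ] yaw -14.0 len 0.1105
0.197 [0.5391 0.0432 0.197 ] yaw -14.0 len 0.1085
0.202 [0.5392 0.0442 0.202 ] yaw -14.0 len 0.1065
stereo [0.535717   0.03848914 0.18280765] [0.53755596 0.02965943 0.17016309]
[[ 0.539  0.158  0.162]
 [ 0.7    0.116  0.162]
 [ 0.482 -0.063  0.162]]
yaw far edge -14.63787555125326
yaw near -14.276516390764268
```

{"fn": "apply_moves", "kwargs": {"xyz": [[0,0,0],[0,0,0],[0,0,0],[0.025,-0.054,0.074],[0.024,-0.053,0.074],[0,0,0],[0,0,0],[0,0,0]], "rot": [[0,0,0.032],[-0.125,0,0],[-0.125,0,0],[0,0,0],[0,0,0],[0,0,0],[0,0,0],[0,0,0]], "hand": [1,1,1,1,1,1,1,1]}}

```text
clock: 16.58
position: [0.5195, 0.0459, 0.2772]
ee_rot: [0.104, 0.782, 0.61, 0.081]
contact_force: [0.5, -0.3, -0.6]
width: 0.0854
gripper_force: 0.0
```

```bash
python3 - <<'E'
from h import *
import pickle
w=cam('wrist');pickle.dump(w,open('w7.pkl','wb'));st=status.get_state();t=np.array(st['position']);Rm=rot(st['ee_rot'])
print(t,Rm.round(3).tolist())
g=w['img'].astype(int);u,v=proj(w,[.5385,.041,.197]);print(u,v,g[int(v),int(u)])
m=blob((g.max(2)<95)&(g.max(2)-g.min(2)<25),u,v);ys,xs=np.nonzero(m);print(m.sum(),xs.min(),xs.max(),ys.min(),ys.max())
w6=pickle.load(open('w6.pkl','rb'))
o=[]
for r in range(ys.min()+15,min(ys.max(),250)-10,15):
    uu=xs[ys==r].mean(); o.append((uu,r))
A,B=o[0],o[-1]
for z in(.187,.197):
    a,b=atz(w,*A,z),atz(w,*B,z);d=a-b;print(z,a.round(4),b.round(4),'yaw',np.degrees(np.arctan2(-d[0],d[1])))
    top=atz(w,xs[ys<ys.min()+4].mean(),ys.min(),z);bot=atz(w,xs[ys>ys.max()-4].mean(),ys.max(),z);print(top.round(4),bot.round(4),((top+bot)/2).round(4))
c6=(284.6,174.5);print('wrist stereo',tri((w6,*c6),(w,(xs[ys<ys.min()+4].mean()+xs[ys>ys.max()-4].mean())/2,(ys.min()+ys.max())/2)))
E
```

```text
[0.51933127 0.04589989 0.27700594] [[0.243, 0.936, 0.253], [0.97, -0.235, -0.063], [0.001, 0.261, -0.965]]
278.2039644561625 214.5132939477889 [76 74 74]
2756 261 286 129 292
0.187 [0.5489 0.0843 0.187 ] [0.5362 0.0237 0.187 ] yaw -11.80016925597095
[0.5542 0.0927 0.187 ] [ 0.5252 -0.0199  0.187 ] [0.5397 0.0364 0.187 ]
0.197 [0.5468 0.086  0.197 ] [0.5347 0.028  0.197 ] yaw -11.800169255970903
[0.5519 0.0941 0.197 ] [ 0.5242 -0.0136  0.197 ] [0.538  0.0402 0.197 ]
wrist stereo [0.53915059 0.04300118 0.19531263]
```

The bar is confirmed at about (0.539, 0.042, 0.196). I descend along the fingers and close.

{"fn": "apply_moves", "kwargs": {"xyz": [[0,-0.005,0.1],[0,0,0.1],[0,0,0.08],[0,0,0.05],[0,0,0],[0,0,0]], "rot": [[0,0,0],[0,0,0],[0,0,0],[0,0,0],[0,0,0],[0,0,0]], "hand": [1,1,1,1,1,1]}}

```text
clock: 17.38
position: [0.5424, 0.0403, 0.1808]
ee_rot: [0.103, 0.781, 0.61, 0.081]
contact_force: [0.9, -0.2, 0.2]
width: 0.0854
gripper_force: 0.0
```

{"fn": "apply_moves", "kwargs": {"xyz": [[0,0,0],[0,0,0],[0,0,0],[0,0,0],[0,0,0],[0,0,0],[0,0,0],[0,0,0]], "rot": [[0,0,0],[0,0,0],[0,0,0],[0,0,0],[0,0,0],[0,0,0],[0,0,0],[0,0,0]], "hand": [-1,-1,-1,-1,-1,-1,-1,-1], "force": 30}}

```text
clock: 18.38
position: [0.5416, 0.0404, 0.1799]
ee_rot: [0.103, 0.782, 0.61, 0.08]
contact_force: [-2.0, 0.8, 3.0]
width: 0.0097
gripper_force: 29.4
```

Gripped: width 9.7 mm with a steady grip force. Now I swing the lid about its hinge, 2.5° per row, as a constant twist in the tool frame.

{"fn": "apply_moves", "kwargs": {"xyz": [[0,0.0095,-0.0177],[0,0.0095,-0.0177],[0,0.0095,-0.0177],[0,0.0095,-0.0177],[0,0,0]], "rot": [[0.0417,0,0],[0.0417,0,0],[0.0417,0,0],[0.0417,0,0],[0,0,0]], "hand": [-1,-1,-1,-1,-1], "force": 60}}

```text
clock: 19.0
position: [0.5478, 0.0388, 0.2019]
ee_rot: [0.033, 0.788, 0.615, 0.026]
contact_force: [-3.5, 1.4, -0.6]
width: 0.0088
gripper_force: 59.1
```

```bash
cat > lid.py <<'E'
from h import *
s=status.get_state();t=np.array(s['position']);Rm=rot(s['ee_rot']);z=Rm[:,2]
bar=t-.0187*z
b0=np.array([.5369,.0416,.1970]);xc=np.array([.970,-.242,0])
H=b0+.14*xc-[0,0,.047]
d=bar-H
print('t',t.round(4),'bar',bar.round(4),'rad',np.hypot(d@xc,d[2]).round(4),'lid by pos',np.degrees(np.arctan2(d[2],-(d@xc)))-18.56,'tool tilt',np.degrees(np.arctan2(-(z@xc),-z[2])))
print('F',np.round(s['contact_force'],1),'M',np.round(s['moment'],2),'w',s['width'],s['gripper_force'],'q',np.round(s['qpos'],2),s['clock'])
E
python3 lid.py
```

```text
t [0.5478 0.0388 0.2019] bar [0.5463 0.0392 0.2205] rad 0.1481 lid by pos 9.889691068731864 tool tilt -4.785140807266519
F [-3.5  1.4 -0.6] M [ 0.16  0.32 -0.07] w 0.008764356568910319 59.13385033607483 q [-0.04  0.21  1.67 -0.02  1.18  0.21] 19.0
```

{"fn": "apply_moves", "kwargs": {"xyz": [[0,0.0095,-0.0177],[0,0.0095,-0.0177],[0,0.0095,-0.0177],[0,0.0095,-0.0177],[0,0.0095,-0.0177],[0,0.0095,-0.0177],[0,0.0095,-0.0177],[0,0,0]], "rot": [[0.0417,0,0],[0.0417,0,0],[0.0417,0,0],[0.0417,0,0],[0.0417,0,0],[0.0417,0,0],[0.0417,0,0],[0,0,0]], "hand": [-1,-1,-1,-1,-1,-1,-1,-1]}}

```text
clock: 20.0
position: [0.5687, 0.0334, 0.2384]
ee_rot: [-0.087, 0.784, 0.611, -0.068]
contact_force: [-3.8, 0.8, 0.5]
width: 0.0089
gripper_force: 60.5
```

```bash
python3 lid.py
```

```text
t [0.5687 0.0334 0.2384] bar [0.5727 0.0324 0.2567] rad 0.1483 lid by pos 27.45446982077318 tool tilt 12.680301993526522
F [-3.8  0.8  0.5] M [ 0.07  0.52 -0.11] w 0.008949299561552099 60.510204434394836 q [-0.09  0.39  1.34  0.03  1.63  0.16] 20.0
```

{"fn": "apply_moves", "kwargs": {"xyz": [[0,0.0095,-0.0177],[0,0.0095,-0.0177],[0,0.0095,-0.0177],[0,0.0095,-0.0177],[0,0.0095,-0.0177],[0,0.0095,-0.0177],[0,0.0095,-0.0177],[0,0,0]], "rot": [[0.0417,0,0],[0.0417,0,0],[0.0417,0,0],[0.0417,0,0],[0.0417,0,0],[0.0417,0,0],[0.0417,0,0],[0,0,0]], "hand": [-1,-1,-1,-1,-1,-1,-1,-1]}}

```text
clock: 21.0
position: [0.5994, 0.0255, 0.2668]
ee_rot: [-0.205, 0.761, 0.594, -0.16]
contact_force: [-2.9, -0.5, 2.2]
width: 0.009
gripper_force: 61.0
```

{"fn": "apply_moves", "kwargs": {"xyz": [[0,0.0095,-0.0177],[0,0.0095,-0.0177],[0,0,0],[0,0,0],[0,0,0]], "rot": [[0.0417,0,0],[0.0417,0,0],[0,0,0],[0,0,0],[0,0,0]], "hand": [-1,-1,-1,-1,-1]}}

```text
clock: 21.62
position: [0.6096, 0.0228, 0.273]
ee_rot: [-0.237, 0.752, 0.587, -0.185]
contact_force: [-2.6, -2.5, 2.1]
width: 0.009
gripper_force: 61.3
```

```bash
python3 lid.py; python3 - <<'E'
from h import *
import pickle
c0=pickle.load(open('c0.pkl','rb'))
# fit lid angle from images: bar position + red lid hull in the top and side views
K=4
def redm(c):
    i=c['img'].astype(int); m=((i[...,0]>60)&(i[...,1]<i[...,0]*.35)&(i[...,2]<i[...,0]*.35)).astype(np.uint8)
    n,l,s,ce=cv2.connectedComponentsWithStats(m);k=1+np.argmax(s[1:,4]);return (l==k).astype(np.uint8)
H=np.array([.673,.006,.15]);th=np.radians(-14);xc=np.array([np.cos(th),np.sin(th),0]);yc=np.array([-xc[1],xc[0],0])
for n in('top','side'):
    c=cam(n);m=redm(c);h=cv2.convexHull(np.argwhere(m)[:,::-1].astype(np.int32));
    for a in(40,45,50,55,60):
        r=np.radians(a);e=-np.cos(r)*xc+np.sin(r)*np.array([0,0,1]);nn=np.sin(r)*xc+np.cos(r)*np.array([0,0,1])
        P=[H+u*e*.17+b*.115*yc+w*nn*.012 for u in(0,1) for b in(-1,1) for w in(0,1)]
        o=cv2.resize(hullmask(c,P,K),(560,420),interpolation=cv2.INTER_NEAREST)
        print(n,a,'red outside',int((m&(1-o)).sum()),'of',int(m.sum()),'IoU',round((m&o).sum()/(m|o).sum(),3))
# objects unmoved: image change around the others
    for nm,p,r in(('tumbler',(.703,.304,.055),30),('shaker',(.709,-.336,.08),30),('jigger',(.429,-.027,.04),14),('decanter',(.498,-.339,.05),25),('stand',(.483,.322,.03),25)):
        u,v=proj(c,p).astype(int);s=np.s_[max(0,v-r):v+r,max(0,u-r):u+r]
        print(nm,round(float(np.abs(c['img'][s].astype(int)-c0[n]['img'][s]).mean()),1),end='; ')
    print()
E
```

```text
t [0.6096 0.0228 0.273 ] bar [0.62   0.0202 0.2883] rad 0.1485 lid by pos 50.0711423549468 tool tilt 34.98191983131808
F [-2.6 -2.5  2.1] M [-0.4   0.24  0.24] w 0.008959085038070127 61.295462250709534 q [-0.12  0.67  0.91  0.09  2.18  0.15] 21.625
top 40 red outside 0 of 487 IoU 0.109
top 45 red outside 0 of 487 IoU 0.117
top 50 red outside 0 of 487 IoU 0.128
top 55 red outside 56 of 487 IoU 0.126
top 60 red outside 135 of 487 IoU 0.116
tumbler 13.6; shaker 21.2; jigger 33.0; decanter 22.7; stand 17.7; 
side 40 red outside 175 of 957 IoU 0.312
side 45 red outside 116 of 957 IoU 0.451
side 50 red outside 5 of 957 IoU 0.817
side 55 red outside 558 of 957 IoU 0.295
side 60 red outside 589 of 957 IoU 0.186
tumbler 11.2; shaker 41.5; jigger 10.1; decanter 44.8; stand 26.8;
```

The lid is at 50°: position and tilt agree, and the side view fits best at 50. I hold a second to confirm it is steady, then hand in.

{"fn": "apply_moves", "kwargs": {"xyz": [[0,0,0],[0,0,0],[0,0,0],[0,0,0],[0,0,0],[0,0,0],[0,0,0],[0,0,0]], "rot": [[0,0,0],[0,0,0],[0,0,0],[0,0,0],[0,0,0],[0,0,0],[0,0,0],[0,0,0]], "hand": [-1,-1,-1,-1,-1,-1,-1,-1]}}

```text
clock: 22.72
position: [0.6097, 0.0228, 0.273]
ee_rot: [-0.237, 0.752, 0.587, -0.186]
contact_force: [-2.8, -4.0, 1.4]
width: 0.0089
gripper_force: 61.3
```

```bash
python3 lid.py; python3 -c "
from h import *
print(job.sign_off())"
```

```text
t [0.6097 0.0228 0.273 ] bar [0.6202 0.0202 0.2883] rad 0.1485 lid by pos 50.114604780306905 tool tilt 35.026957623761504
F [-2.8 -4.   1.4] M [-0.57  0.3   0.29] w 0.00886885467826183 61.29844844341278 q [-0.12  0.67  0.9   0.09  2.18  0.15] 22.725
the job is handed in; nothing more can be done
None
```

The larger stopper is fully home and upright in the left decanter and released, and the gripper is holding the cooler lid open at about 50°; the job was handed in at 22.7 s. The arm kept clear of the tumbler, shaker and jigger, though arm and shadow in the final images kept me from confirming by picture that they had not moved.

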